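# Clear the incubator lid and hold it just below its balance point

### The job

The lid spring of the bench incubator is about to be adjusted: clear the lid first, standing the two amber sample jars upright in the blue sample tray and laying the spanner in the steel tool tray. Then take the shut lid by its bar, raise it a few degrees past its balance point for a moment, keeping hold of it so that it cannot spring open, ease it back and finish still holding it, motionless, a few degrees below the balance point, ready for the adjuster. Everything else on the bench stays where it is and what is already in the trays stays in them.

Things in the scene. Friction and masses are not known exactly. Their poses are not given: they have to be found in the camera images.
- incubator: cream bench incubator, fixed, 250 (x) by 280 (y) mm, navy control panel on its own -x face. Origin: centre of its underside, on the bench; own x runs from panel to hinge, y along the hinge, z up. The shut lid's flat top is 141 mm above the origin and spans x -120 to +100, y -140 to +140 mm; jars and spanner start on it.
- lid (a joint): opening angle of the lid, rad: 0 shut, grows as its front rises, stop at 1.45. Hinge springs carry most of its 2.6 kg. Balance point: 0.70 rad (40 degrees). Below it the lid falls shut by itself, above it the springs throw it open. At the bar it needs about 2.3 N upward when nearly shut, 0 N at the balance point, changing about 0.7 N per 0.1 rad around it; almost no friction.
- lid_hinge (a point): middle of the lid's hinge axis: 115 mm behind (+x) the incubator's origin and 129 mm above the bench; the axis runs along the incubator's y.
- lid_bar (a point): middle of the lid's grab bar: round steel bar, 12 mm thick, along the incubator's y, 148 mm free between two black arms, in the lid's mid-plane, 285 mm from the hinge axis (shut: 129 mm up, 170 mm in front of the incubator's origin); 44 mm gap to the lid's edge (24 mm thick). A downward gripper can pinch it, one finger in the gap, and stay so while the bar turns in the fingers on its arc.
- jar_1: first jar to be sorted, on the lid: wide-mouth amber glass sample jar with a ribbed white screw cap, a plain cylinder 44 mm in diameter and 58 mm tall, 60 to 130 g. Origin: centre of its underside, z along its axis.
- jar_2: second jar to be sorted, alike, on the lid: wide-mouth amber glass sample jar with a ribbed white screw cap, a plain cylinder 44 mm in diameter and 58 mm tall, 60 to 130 g. Origin: centre of its underside, z along its axis.
- spanner: steel combination spanner lying flat on the lid, 140 mm long, 80 g. Origin: middle of its underside; x runs along it towards the open jaw (38 mm wide, 8 mm thick, the last 31 mm), ring at the -x end (32 mm wide); the shank between is 17 mm wide and 7 mm thick.
- sample_tray: blue plastic tray for sample jars, fixed flat on the bench, 210 (x) by 140 (y) by 45 mm tall, walls and floor 4 mm. Origin: centre of its underside. A jar already stands in its +x end, its axis 65 mm from the centre.
- tool_tray: steel tray for tools, fixed flat on the bench, same sizes: 210 (x) by 140 (y) by 45 mm tall, walls and floor 4 mm. Origin: centre of its underside. A red-handled screwdriver already lies in it along x, about 45 mm from the centre line on its +y side (handle 26 mm thick).
- stored_jar: the third amber jar, same size, already in the sample tray; it stays in it, upright. Origin: centre of its underside.
- screwdriver: red-handled screwdriver 160 mm long, already in the tool tray; it stays in it. Origin: under the middle of its length, x along it.
- beaker: bystander: glass beaker, 70 mm wide, 90 mm tall. Origin: centre of its underside.
- wash_bottle: bystander: white bottle with a red cap, 60 mm wide, 150 mm tall. Origin: centre of its underside.
- tip_box: bystander: grey box with an orange lid, 120 by 85 by 68 mm. Origin: centre of its underside.
- meter: bystander: yellow handheld meter lying flat, 160 by 80 by 35 mm. Origin: centre of its underside.

How it is judged (in metres and radians):
On the way, in this order (a step that is already met when the one before it is completed fails the run):
1. with the lid still shut, both jars stand in the sample tray and the spanner lies in the tool tray, let go and at rest (x of jar_1 in the frame of sample_tray between -0.085 and 0.085 m and y of jar_1 in the frame of sample_tray between -0.05 and 0.05 m and z of jar_1 in the frame of sample_tray between -0.005 and 0.012 m and angle between each of jar_1, jar_2's own z axis and vertical below 0.15 rad and contact force between the fingers and jar_1 below 0.2 N and linear speed of each of jar_1, jar_2, spanner below 0.03 m/s and x of jar_2 in the frame of sample_tray between -0.085 and 0.085 m and y of jar_2 in the frame of sample_tray between -0.05 and 0.05 m and z of jar_2 in the frame of sample_tray between -0.005 and 0.012 m and contact force between the fingers and jar_2 below 0.2 N and x of spanner in the frame of tool_tray between -0.095 and 0.095 m and y of spanner in the frame of tool_tray between -0.066 and 0.066 m and z of spanner in the frame of tool_tray between -0.005 and 0.03 m and angle between spanner's own z axis and vertical below 0.5 rad and contact force between the fingers and spanner below 0.2 N and value of joint lid below 0.1 rad), for 0.2 s.
2. the lid, held by the fingers, is past its balance point (over 0.72 rad) (value of joint lid above 0.72 rad and contact force between the fingers and incubator above 0.15 N), for 0.2 s.
At the end, for the whole second after the job is handed in: The fingers hold the lid still at 0.53 to 0.685 rad (1 to 10 degrees below balance, force over 0.15 N); all three jars stand upright in the sample tray, spanner and screwdriver lie in the tool tray, let go; beaker, bottle, tip box and meter are within 30 mm of their starts (value of joint lid between 0.53 and 0.685 rad and velocity of joint lid between -0.06 and 0.06 rad/s and contact force between the fingers and incubator above 0.15 N and x of jar_1 in the frame of sample_tray between -0.085 and 0.085 m and y of jar_1 in the frame of sample_tray between -0.05 and 0.05 m and z of jar_1 in the frame of sample_tray between -0.005 and 0.012 m and angle between each of jar_1, jar_2, stored_jar's own z axis and vertical below 0.15 rad and contact force between the fingers and jar_1 below 0.2 N and linear speed of each of jar_1, jar_2, spanner below 0.03 m/s and x of jar_2 in the frame of sample_tray between -0.085 and 0.085 m and y of jar_2 in the frame of sample_tray between -0.05 and 0.05 m and z of jar_2 in the frame of sample_tray between -0.005 and 0.012 m and contact force between the fingers and jar_2 below 0.2 N and x of spanner in the frame of tool_tray between -0.095 and 0.095 m and y of spanner in the frame of tool_tray between -0.066 and 0.066 m and z of spanner in the frame of tool_tray between -0.005 and 0.03 m and angle between spanner's own z axis and vertical below 0.5 rad and contact force between the fingers and spanner below 0.2 N and x of stored_jar in the frame of sample_tray between -0.09 and 0.09 m and y of stored_jar in the frame of sample_tray between -0.055 and 0.055 m and z of stored_jar in the frame of sample_tray between -0.005 and 0.012 m and x of screwdriver in the frame of tool_tray between -0.1 and 0.1 m and y of screwdriver in the frame of tool_tray between -0.066 and 0.066 m and z of screwdriver in the frame of tool_tray between -0.005 and 0.045 m and distance of each of beaker, wash_bottle, tip_box, meter from where it was at the start of the episode below 0.03 m); the arm keeps its last pose, push and grip.
It fails at once if the lid springs open (over 1.1 rad) (value of joint lid above 1.1 rad).
It fails at once if a bystander on the bench is moved by more than 30 mm (distance of any of beaker, wash_bottle, tip_box, meter from where it was at the start of the episode above 0.03 m).
It also fails if it takes over 72 s, if anything falls off the work surface, if the arm or the gripper's body presses on something with over 40 N, if the wrist force passes 120 N, or if a joint passes its speed limit or range.

### The arm

A 7-joint arm with a two-finger parallel gripper is mounted at the origin on the work surface. World frame = base frame: x ahead of the robot, y to its left, z up, the work surface at z = 0. Lengths are in mm, angles in rad, forces in N, time in s.
With the tool pointing down it reaches from about 400 to 900 mm from the base axis. Payload 5.6 kg.
Tool frame: the origin (TCP) lies midway between the tips of the shut fingers; the grasp point (between the pads) lies 19 mm behind it; x points along the fingers, y is the direction in which the jaws open and shut, and the axes are right-handed (so a half turn about x gives the same grasp; the last joint's range is limited). The gripper opens to 92 mm and grips with 3 to 60 N. Pads are 20 mm wide; open, the fingers measure 128 mm over their backs; the gripper's body (75 mm by 189 mm) begins 69 mm behind the grasp point.
Start: joints at [1.232, 0.468, -0.012, 1.603, 0.006, 1.071, -0.056], TCP at [189.436, -621.79, 214.592] pointing down, gripper open.
Joint ranges: [-2.53, 2.53], [-0.31, 2.02], [-1.57, 1.55], [0.28, 2.44], [-1.29, 4.43], [0.15, 1.84], [-2.92, 2.92]. Speed limits (rad/s): [2.57, 2.57, 3.14, 3.14, 3.14, 3.14, 3.14].

### API

Orientations are given as a rotation vector (axis times angle).
In Python, from cell import robot, grip, kin, viewer gives the robot as it stands. Calls block until the motion is done:
- robot.movep(position, orientation): joint-space move of the TCP to a pose.
- robot.servo_line(position, feed=150, rotation=None): straight line of the TCP; rotation=None keeps the orientation; feed is the mean speed in mm/s.
- robot.goto_joints(angles): joint-space move.
- grip(opening, newtons=None): opening from 0.0 (shut) to 1.0 (fully open); newtons is the grip in N (None keeps the last); returns when the fingers have stopped.
- robot.hold(seconds).
- kin.ik(position, orientation): joint angles nearest the present ones, or None.
- robot.observe(): the state.
- viewer.read_camera(name): name is "scene" or "top" or "wrist"; returns the picture (420x560x3 uint8, red, green, blue); there is no depth.
- viewer.camera_info(name): a dict with "camera_matrix" (3x3 intrinsics, pixels), "R" (3x3) and "t" (3): a world point X has camera coordinates R X + t. Camera axes: x right, y down, z forward; pixel columns grow to the right and rows downward; lengths in mm; the calibration is good to about 2 mm. A picture is of the moment at which its call begins: read the wrist's pose just before it. camera_info takes no time and is no camera call; for the wrist camera it gives the pose at the moment of the call.
A pose or a line that the arm cannot do raises robot.IKError and nothing moves.
- robot.job_done(): hands the job in, once; it reports no verdict.
Trained networks look in the newest picture that a camera, given by its name, has taken for a name from the list of things; names that differ only in an ending like _2 or _b are one class to them, and where a whole thing is asked for, a point or a joint stands for the part that bears it (a point fixed in the world has none). Each returns a list of dicts, best first, with "confidence" (0 to 1); they miss things now and then, are a little off and sometimes report something else, mostly with a low value. They report only what shows in the picture. A call takes as long as a camera call.
- viewer.silhouettes(name, camera): "mask" (420x560 bool, what is visible of it).
- viewer.pinpoint(name, camera): "at" ([x, y, z] in mm, in the coordinates of the camera as it stood for that picture, good to about 4 mm: a listed point, or the origin of a listed thing).
The state is a dict: "t": time; "joints": joint angles; "joint_velocities": joint speeds; "joint_torque": joint torques, N m; "tcp_pos": TCP position; "tcp_rot": TCP orientation; "contact_force": force on the tool from outside, world axes, zero at the start; "wrist_torque": the same for the moment, N m; "grip_width": opening from 0.0 (shut) to 1.0 (fully open).
Only numpy, scipy, OpenCV 4.12 (cv2) and the standard library are available. Lean on these libraries where they do the work, as an engineer would, in place of code of your own. Each camera call takes 0.05 s, during which the arm holds its last target.

## Working session

There is one attempt and no reset: what is moved stays moved. The work goes in short steps, each a Python script; the robot and the scene stay as the last script left them, time stands still between calls to the robot, and variables do not carry over. Pictures are saved under pics/ and viewed, and the job is handed in when it is done.

```bash
mkdir -p pics; ls; cat > h.py <<'E'
import numpy as np, cv2
from cell import robot, grip, kin, viewer
def snap(cam,fn):
    im=viewer.read_camera(cam); cv2.imwrite('pics/'+fn,im[:,:,::-1]); return im
def world(cam,p,info=None):
    i=info or viewer.camera_info(cam); return np.array(i["R"]).T@(np.array(p)-np.array(i["t"]))
def proj(cam,X,info=None):
    i=info or viewer.camera_info(cam); c=np.array(i["R"])@np.array(X)+np.array(i["t"]); q=np.array(i["camera_matrix"])@c; return q[:2]/q[2]
def ray_z(cam,uv,z,info=None):
    i=info or viewer.camera_info(cam); R=np.array(i["R"]);C=-R.T@np.array(i["t"])
    d=R.T@np.linalg.solve(np.array(i["camera_matrix"]),[uv[0],uv[1],1]); return C+d*(z-C[2])/d[2]
E
python3 - <<'E'
from h import *
for c in ["scene","top","wrist"]: snap(c,c+"0.png")
o=robot.observe(); print(o["t"],o["tcp_rot"],o["grip_width"])
for c in ["top","scene"]:
  for n in ["incubator","lid_hinge","lid_bar","jar_1","spanner","sample_tray","tool_tray","screwdriver","beaker","wash_bottle","tip_box","meter"]:
    try:
      for r in viewer.pinpoint(n,c)[:4]: print(c,n,round(r["confidence"],2),world(c,r["at"]).round(0))
    except Exception as e: print(n,e)
print(robot.observe()["t"])
E
```

```text
pics
0.15 [ 2.06263559  0.3085716  -2.06330462] 0.9988169010587867
top incubator 0.71 [617.  -1.  -5.]
top lid_hinge 0.78 [725.  -5. 129.]
top lid_bar 0.68 [445.   1. 129.]
top lid_bar 0.36 [578. 511.   1.]
top jar_1 0.73 [594.  88. 142.]
top jar_1 0.54 [613. -91. 138.]
top jar_1 0.51 [681. 329.   3.]
top spanner 0.78 [618.   4. 139.]
top spanner 0.54 [614.  -2.   1.]
top sample_tray 0.94 [506. 308.  -0.]
top tool_tray 0.86 [ 451. -337.   -2.]
top tool_tray 0.45 [582. 513.   2.]
top tool_tray 0.17 [445.   3. 128.]
top beaker 0.72 [685. 327.   3.]
top wash_bottle 0.66 [ 690. -339.   -2.]
top tip_box 0.6 [ 607. -509.   -5.]
top tip_box 0.4 [594.  90. 141.]
top meter 0.89 [583. 511.  -1.]
top meter 0.51 [ 609. -509.   -5.]
scene incubator 0.9 [614.  -4.  -3.]
scene lid_hinge 0.78 [730.  -3. 130.]
scene lid_hinge 0.36 [ 694. -339.   -4.]
scene lid_bar 0.78 [446.   3. 128.]
scene lid_bar 0.31 [616. -86. 137.]
scene jar_1 0.81 [593.  87. 142.]
scene jar_1 0.61 [613. -87. 141.]
scene spanner 0.73 [449.   3. 127.]
scene spanner 0.67 [616.   0. 143.]
scene sample_tray 0.78 [507. 311.  -1.]
scene sample_tray 0.75 [594.  88. 143.]
scene sample_tray 0.73 [583. 514.  -6.]
scene sample_tray 0.31 [ 614. -512.   -3.]
scene tool_tray 0.8 [ 453. -333.   -3.]
scene screwdriver 0.61 [ 470. -290.    2.]
scene beaker 0.62 [684. 324.  -0.]
scene beaker 0.25 [614.   2. 143.]
scene beaker 0.17 [447.   1. 128.]
scene wash_bottle 0.58 [ 696. -340.   -2.]
scene tip_box 0.84 [ 616. -516.   -1.]
scene meter 0.97 [584. 511.  -4.]
scene meter 0.7 [612.  -2.  -3.]
1.35
```

View pics/top0.png

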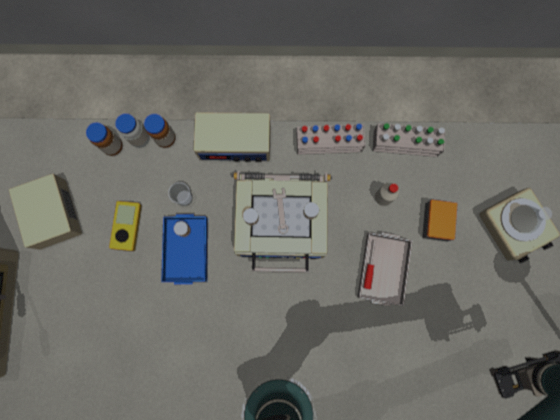

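View pics/scene0.png

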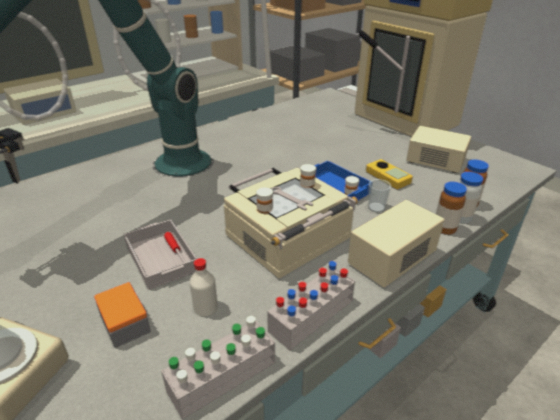

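The top view shows the incubator at about (281,218), with the jars on the lid at (250,215) and (311,211) and the spanner between them at (281,208). The blue tray is at (185,249) with its jar at (180,229), and the tool tray is at (385,268) with the red handle at (369,277). Next I'll measure the yaws.

```bash
python3 - <<'E'
from h import *
im=snap("top","top1.png")
I=viewer.camera_info("top")
for n,z in [("sample_tray",45),("tool_tray",45),("incubator",141),("lid_bar",141),("spanner",148),("screwdriver",20),("jar_1",200),("stored_jar",62)]:
  for r in viewer.silhouettes(n,"top")[:3]:
    m=r["mask"].astype(np.uint8)
    if m.sum()<5: continue
    cs,_=cv2.findContours(m,cv2.RETR_EXTERNAL,cv2.CHAIN_APPROX_NONE); c=max(cs,key=cv2.contourArea)[:,0]
    P=np.array([ray_z("top",p,z,I)[:2] for p in c],np.float32)
    (cx,cy),(w,h),a=cv2.minAreaRect(P)
    ys,xs=np.nonzero(m); Q=np.array([ray_z("top",p,z,I)[:2] for p in zip(xs,ys)]);d=Q-Q.mean(0);ev,V=np.linalg.eigh(d.T@d)
    print(n,round(r["confidence"],2),"rect",round(cx),round(cy),round(w),round(h),round(a,1),"pca yaw",np.degrees(np.arctan2(V[1,1],V[0,1])).round(1),"mean",Q.mean(0).round(),m.sum())
big=cv2.resize(im[140:320,140:440,::-1],None,fx=2.6,fy=2.6,interpolation=cv2.INTER_CUBIC); cv2.imwrite("pics/topc.png",big)
print(robot.observe()["t"])
E
```

```text
sample_tray 0.74 rect 505 306 222 149 2.1 pca yaw -179.3 mean [500. 306.] 2890
sample_tray 0.26 rect 597 0 324 325 89.8 pca yaw -173.5 mean [608.  -1.] 7521
tool_tray 0.62 rect 450 -329 148 224 80.9 pca yaw 173.1 mean [ 450. -335.] 2889
incubator 0.73 rect 582 0 291 301 89.6 pca yaw -145.4 mean [592.  -1.] 7379
lid_bar 0.86 rect 583 -2 281 299 89.6 pca yaw 63.8 mean [599.  -4.] 6625
spanner 0.86 rect 619 5 113 36 0.9 pca yaw -172.5 mean [624.   1.] 219
screwdriver 0.66 rect 426 -284 28 82 77.6 pca yaw 170.0 mean [ 430. -284.] 221
jar_1 0.53 rect 573 -2 281 282 89.8 pca yaw 101.3 mean [585.   1.] 6947
jar_1 0.52 rect 608 -88 44 40 0.2 pca yaw 159.6 mean [608. -88.] 202
jar_1 0.47 rect 587 87 47 43 1.2 pca yaw -159.6 mean [588.  86.] 220
stored_jar 0.55 rect 566 315 51 38 46.7 pca yaw 62.9 mean [567. 315.] 167
stored_jar 0.23 rect 504 304 218 144 2.2 pca yaw 179.8 mean [497. 302.] 2793
1.8
```

View pics/topc.png

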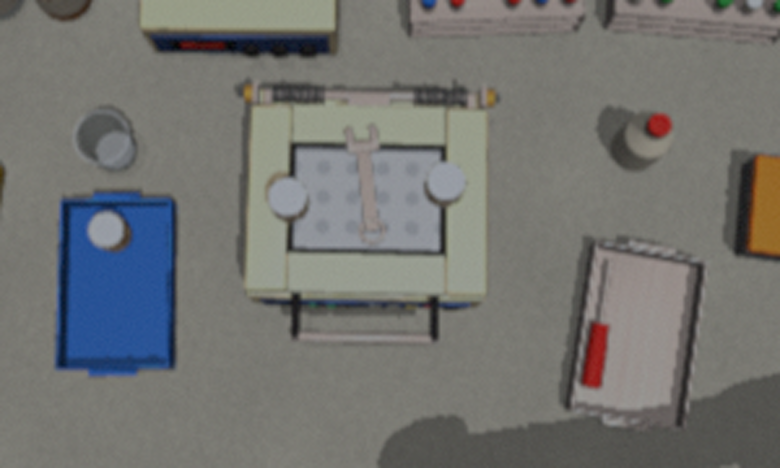

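The incubator's yaw is about 0, the tool tray's about -8.5° and the sample tray's about 1°. The spanner's jaw points to +x, with a yaw of about 6°. Before moving I'll check reachability for every pose.

```bash
cat >> h.py <<'E'
from scipy.spatial.transform import Rotation as Ro
R0=np.array([[0,0,1],[0,1,0],[-1,0,0.]])
def down(deg): return (Ro.from_euler('z',deg,degrees=True)*Ro.from_matrix(R0)).as_rotvec()
E
python3 - <<'E'
from h import *
print(down(0))
for nm,p,a in [("jA",(593.5,88,155),0),("jA",(593.5,88,300),0),("jB",(613,-89,155),0),("pl",(438,308,20),1),("pl2",(502,309,20),1),("sp",(616,2,143),6),("st",(449,-353,10),-8.5),("bar",(445.5,0,112),-90),("up",(520,0,310),-90),("bar",(445.5,0,112),90),("up",(520,0,310),90)]:
  for k in (0,180):
    q=kin.ik(p,down(a+k)); print(nm,a+k,None if q is None else np.round(q,2))
E
```

```text
[0.         1.57079633 0.        ]
jA 0 [ 0.41  0.62 -0.84  1.74  0.53  1.03  0.94]
jA 180 [ 0.25  0.54 -0.61  1.75  0.36  0.97 -2.07]
jA 0 [ 0.52  0.51 -1.02  1.59  0.45  1.3   1.  ]
jA 180 [ 0.36  0.42 -0.75  1.6   0.3   1.25 -2.02]
jB 0 [ 0.61  0.6  -0.73  1.7   0.46  1.02  1.3 ]
jB 180 [ 0.31  0.5  -0.29  1.72  0.17  0.95 -1.62]
pl 1 [-0.09  0.72 -0.76  1.97  0.73  0.75  0.3 ]
pl 181 [-0.12  0.7  -0.72  1.97  0.69  0.73 -2.81]
pl2 1 [ 0.02  0.85 -0.88  1.83  0.84  0.89  0.32]
pl2 181 [-0.15  0.73 -0.62  1.84  0.6   0.76 -2.65]
sp 6 [ 0.5   0.63 -0.77  1.71  0.51  1.01  1.21]
sp 186 [ 0.25  0.53 -0.41  1.73  0.25  0.93 -1.73]
st -8.5 [ 1.02  0.7  -0.54  1.89  0.54  0.7   1.58]
st 171.5 [ 0.62  0.62 -0.02  1.92  0.02  0.6  -1.13]
bar -90 [ 0.56  0.39 -0.74  2.13  0.38  0.75 -0.43]
bar 90 [-1.1   0.67  1.36  2.22 -0.84  0.95 -2.36]
up -90 [ 0.56  0.24 -0.73  1.77  0.17  1.2  -0.22]
up 90 [ 0.93  0.46 -1.3   1.75  0.46  1.29  2.67]
bar 90 [-1.1   0.67  1.36  2.22 -0.84  0.95 -2.36]
bar 270 [ 0.56  0.39 -0.74  2.13  0.38  0.75 -0.43]
up 90 [ 0.93  0.46 -1.3   1.75  0.46  1.29  2.67]
up 270 [ 0.56  0.24 -0.73  1.77  0.17  1.2  -0.22]
```

```bash
python3 - <<'E'
from h import *
t0=robot.observe()["t"]
robot.movep((593.5,80,300),down(0)); o=robot.observe();print(o["t"]-t0,o["tcp_pos"],np.round(o["joints"],2))
I=viewer.camera_info("wrist"); snap("wrist","w1.png")
for n in ["jar_1","spanner","lid_bar"]:
  for r in viewer.pinpoint(n,"wrist")[:3]: print(n,round(r["confidence"],2),world("wrist",r["at"],I).round(0))
E
```

```text
2.8667 [593.70848046  78.83631528 299.71380324] [ 0.53  0.51 -1.01  1.59  0.44  1.29  1.02]
jar_1 0.76 [598.  88. 146.]
jar_1 0.63 [617. -91. 142.]
spanner 0.82 [619.  -1. 146.]
spanner 0.53 [511. 310.  -0.]
lid_bar 0.56 [448.  -2. 130.]
```

View pics/w1.png

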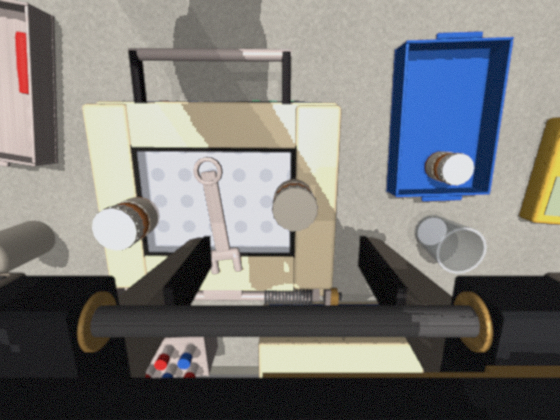

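The wrist view shows the near jar's cap at (295,205), the far jar at (122,225), and the spanner from its ring (208,170) to its jaw (227,262), which agrees with my estimates. Now I'll move the first jar.

```bash
cat > jar.py <<'E'
from h import *
def jar(src,dst,tag):
    x,y=src
    robot.movep((x,y,300),down(0)); 
    robot.servo_line((x,y,160),feed=200)
    grip(0.2,25); robot.hold(0.1)
    o=robot.observe(); print("grip",o["grip_width"]*92,o["tcp_pos"],o["t"])
    robot.servo_line((x,y,260),feed=250)
    print("lift",robot.observe()["contact_force"],robot.observe()["grip_width"]*92)
    robot.movep((dst[0],dst[1],150),down(1))
    robot.servo_line((dst[0],dst[1],40),feed=200)
    robot.servo_line((dst[0],dst[1],24.5),feed=40)
    print("down",robot.observe()["contact_force"])
    grip(0.62); robot.hold(0.1)
    robot.servo_line((dst[0],dst[1],130),feed=200)
    print(robot.observe()["t"]); I=viewer.camera_info("wrist"); snap("wrist",tag)
E
python3 - <<'E'
from jar import *
I=viewer.camera_info("wrist")
a=ray_z("wrist",(208,170),148,I);b=ray_z("wrist",(227,262),148,I);print(a,b,np.degrees(np.arctan2(b[1]-a[1],b[0]-a[0])))
jar((595,88),(438,308),"w2.png")
E
```

```text
[563.42639326  -5.41813132 148.        ] [673.29716203   9.90871288 148.        ] 7.9414457867803865
grip 43.69605208800551 [594.99909129  88.0420059  160.02884635] 6.85
lift [-0.87792949  0.21086216 -1.54077685] 43.464842610109905
down [ 0.17188152 -0.09915556 -1.44643645]
10.9417
```

View pics/w2.png

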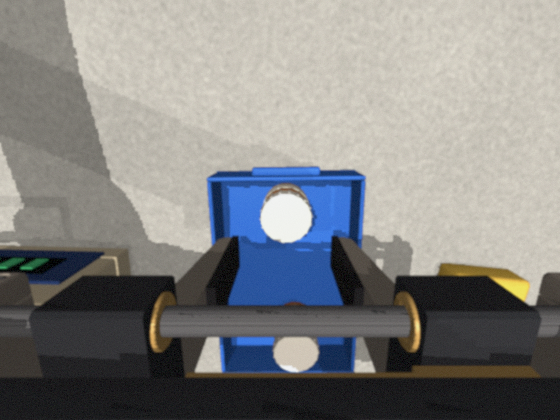

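The first jar stands upright in the tray, with its cap at (287,217), clear of the walls. Next is the second jar.

```bash
python3 - <<'E'
from jar import *
robot.servo_line((438,308,260),feed=300)
jar((615,-89),(502,309),"w3.png")
robot.servo_line((502,309,260),feed=300)
o=robot.observe();I=viewer.camera_info("wrist"); snap("wrist","w4.png");snap("top","top4.png")
for r in viewer.pinpoint("jar_1","top")[:4]: print(round(r["confidence"],2),world("top",r["at"]).round(0))
E
```

```text
grip 43.81248816045649 [615.80007605 -88.91827015 161.35178943] 14.4833
lift [-0.45898257 -1.09159291 -0.80781679] 43.56481269680748
down [-0.30579592 -0.2314802   0.55667392]
19.025
```

View pics/w4.png

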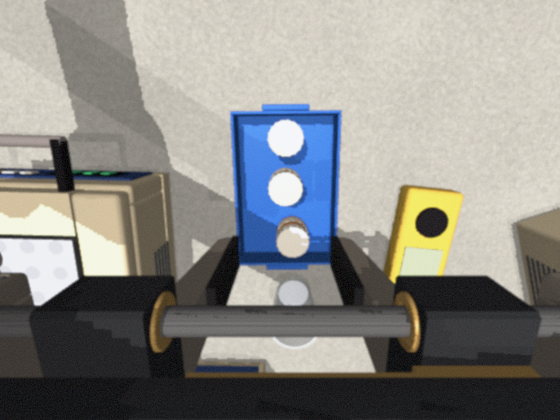

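All three caps are upright in the tray, at (286,137), (285,188) and (292,240). Now the spanner.

```bash
python3 - <<'E'
from h import *
x,y=617.5,1.5
robot.movep((x,y,240),down(8)); grip(0.5)
robot.servo_line((x,y,165),feed=200); robot.servo_line((x,y,143),feed=50)
o=robot.observe();print(o["tcp_pos"],o["contact_force"])
grip(0.0,25); robot.hold(0.1)
o=robot.observe();print("grip",o["grip_width"]*92,o["tcp_pos"],o["contact_force"])
robot.servo_line((x,y,250),feed=200)
o=robot.observe();print("grip",o["grip_width"]*92,o["contact_force"],o["t"])
I=viewer.camera_info("wrist"); snap("wrist","w5.png")
E
```

```text
[617.49434793   1.61239821 142.91743189] [-0.1927109  -0.18141021 -0.09600374]
grip 16.413305401956237 [617.61603744   1.38814437 143.14578079] [-1.02296231 -1.12325433  1.2332463 ]
grip 16.301987754349163 [-0.88523127 -0.92549901 -1.18169054] 23.875
```

View pics/w5.png

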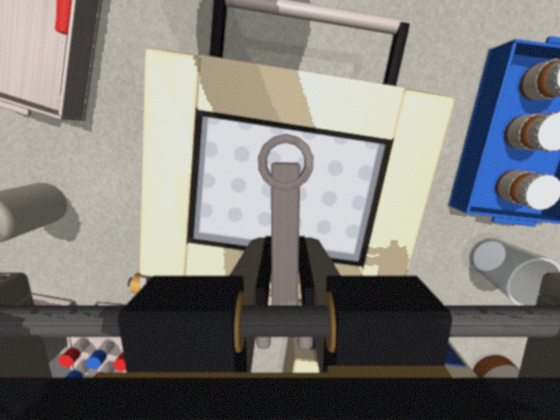

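The spanner is held: ring at (285,160), along the image vertical between the fingers. I'll lay it in the steel tray.

```bash
python3 - <<'E'
from h import *
x,y=449,-353
robot.movep((x,y,170),down(-8.5))
I=viewer.camera_info("wrist"); snap("wrist","w6.png")
for r in viewer.pinpoint("tool_tray","wrist")[:2]: print(round(r["confidence"],2),world("wrist",r["at"],I).round(0))
o=robot.observe();print(o["t"],o["tcp_pos"])
E
```

```text
0.73 [ 455. -335.    0.]
0.73 [ 468. -293.    1.]
25.5083 [ 450.30487879 -351.62603389  170.42930938]
```

View pics/w6.png

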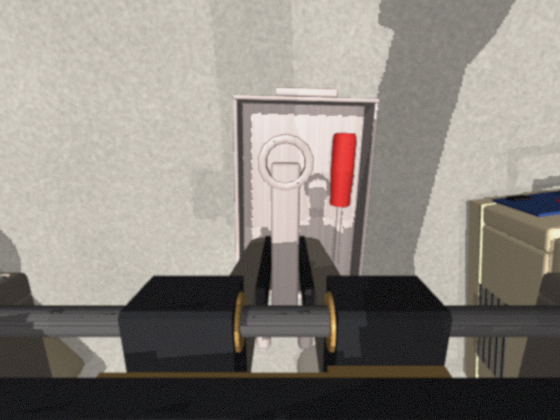

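The spanner lines up with the tray's long axis, with the screwdriver handle clear to the right at (343,170). Lowering now.

```bash
python3 - <<'E'
from h import *
x,y=452,-353
robot.servo_line((x,y,60),feed=200); robot.servo_line((x,y,7),feed=60)
o=robot.observe();print(o["tcp_pos"],o["contact_force"])
grip(0.4); robot.hold(0.15)
robot.servo_line((x,y,200),feed=200)
snap("wrist","w7.png"); 
robot.servo_line((x,y,260),feed=300)
robot.movep((445.5,0,240),down(-90))
grip(0.42)
o=robot.observe();print(o["t"],o["tcp_pos"])
I=viewer.camera_info("wrist"); snap("wrist","w8.png"); 
for n in ["lid_bar","lid_hinge","incubator"]:
  for r in viewer.pinpoint(n,"wrist")[:2]: print(n,round(r["confidence"],2),world("wrist",r["at"],I).round(1))
snap("top","top8.png")
for n in ["lid_bar","lid_hinge","incubator","spanner"]:
  for r in viewer.pinpoint(n,"top")[:2]: print(n,round(r["confidence"],2),world("top",r["at"]).round(1))
E
python3 -c "
import cv2,numpy as np
cv2.imwrite('pics/w78.png',cv2.resize(np.hstack([cv2.imread('pics/w7.png'),cv2.imread('pics/w8.png')]),(800,300),interpolation=cv2.INTER_AREA))"
```

```text
[ 452.31665394 -353.08636732    7.25314159] [-0.43333943  0.09902952 -0.38294347]
31.2833 [ 4.45583803e+02 -4.09297024e-01  2.39908337e+02]
lid_bar 0.64 [445.4  -0.5 130.3]
incubator 0.7 [617.2   0.8  -1.4]
lid_hinge 0.88 [727.7  -4.  128.6]
spanner 0.53 [ 4.490e+02 -3.481e+02  2.000e-01]
```

View pics/w78.png

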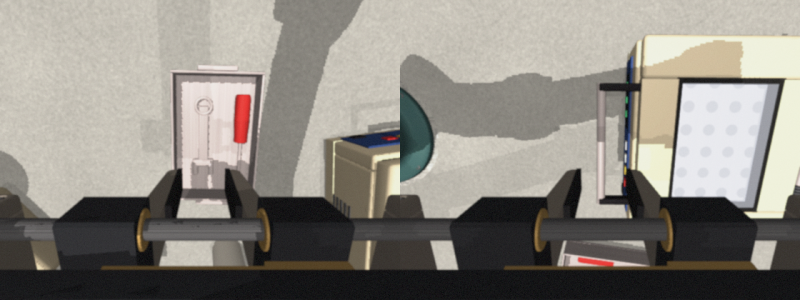

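The spanner lies in the tray beside the screwdriver (left image, 204,150). In the right image the bar is parallel to the pads. Both networks put the bar at about (445.5, 0, 130). I'll grip it next.

```bash
python3 - <<'E'
from h import *
x,y=445.6,-0.5
robot.servo_line((x,y,165),feed=200); robot.servo_line((x,y,113),feed=60)
o=robot.observe();print(o["tcp_pos"],o["contact_force"])
grip(0.0,20); robot.hold(0.15)
o=robot.observe();print("grip",o["grip_width"]*92,o["tcp_pos"],o["contact_force"])
for th in (0.05,0.1):
    robot.servo_line((x+285*(1-np.cos(th)),y,113+285*np.sin(th)),feed=50)
    o=robot.observe();print(o["tcp_pos"],o["contact_force"],o["wrist_torque"],o["grip_width"]*92,o["t"])
snap("scene","s9.png"); snap("wrist","w9.png")
E
python3 -c "
import cv2,numpy as np
cv2.imwrite('pics/w99.png',cv2.resize(np.hstack([cv2.imread('pics/s9.png'),cv2.imread('pics/w9.png')]),(800,300),interpolation=cv2.INTER_AREA))"
```

```text
[ 4.45855171e+02 -3.86203125e-01  1.13222762e+02] [ 1.06338494 -0.15615372  0.18765206]
grip 10.903606894815452 [442.22147173  -0.6935628  112.62587265] [-9.11733732  0.56428511  8.38582192]
[442.52380764  -0.6699824  126.51831709] [-6.8506315   1.21252945 -2.83521494] [ 0.21500442  1.66492297 -0.0328684 ] 11.41804266034324 34.3833
[443.52604203  -0.67365616 140.69502072] [-6.94882641  0.73444806 -2.24077466] [ 0.09801658  1.7059108  -0.06863852] 11.214361237767038 34.8167
```

View pics/w99.png

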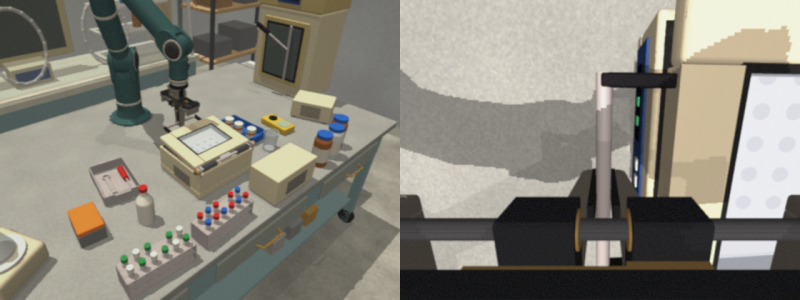

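The bar is gripped and the lid follows, with 2.2 N on it. The grip shows the bar is really at x≈442, so the hinge is at about 727, matching the hinge pinpoint. I'll shift the arc centre to that and raise in stages.

```bash
cat > arc.py <<'E'
from h import *
x,y=442.0,-0.6
def est():
    o=robot.observe();p=o["tcp_pos"];return np.arctan2(p[2]+16-129,727-p[0]),np.hypot(p[2]-113,727-p[0]),o
def go(th,feed=55):
    robot.servo_line((x+285*(1-np.cos(th)),y,113+285*np.sin(th)),feed=feed)
    e,r,o=est();print(round(th,3),"est",round(e,3),"r",round(r,1),np.round(o["contact_force"],1),round(o["grip_width"]*92,1),round(o["t"],1))
E
python3 - <<'E'
from arc import *
for th in np.arange(0.1,0.66,0.055): go(th)
I=viewer.camera_info("wrist")
snap("wrist","w10.png"); snap("scene","s10.png")
for c in ("wrist","scene"):
  for r in viewer.pinpoint("lid_bar",c)[:1]: print(c,world(c,r["at"],I if c=="wrist" else None))
E
python3 -c "
import cv2,numpy as np
cv2.imwrite('pics/w1010.png',cv2.resize(np.hstack([cv2.imread('pics/s10.png'),cv2.imread('pics/w10.png')]),(800,300),interpolation=cv2.INTER_AREA))"
```

```text
0.1 est 0.101 r 284.8 [-0.3 -0.1 -2.6] 11.5 35.2
0.155 est 0.156 r 284.9 [ 0.9 -0.3 -2.2] 11.3 35.6
0.21 est 0.211 r 285.0 [ 0.3 -0.4 -3. ] 11.4 36.0
0.265 est 0.265 r 285.1 [-1.6 -0.8 -2.1] 11.4 36.5
0.32 est 0.32 r 285.3 [-3.  -1.2 -0.4] 11.3 36.9
0.375 est 0.376 r 285.5 [-3.8 -2.  -1.3] 11.5 37.3
0.43 est 0.432 r 285.8 [-7.1 -2.6  0.7] 11.3 37.8
0.485 est 0.487 r 286.1 [-7.7 -1.6  2.6] 11.0 38.2
0.54 est 0.541 r 286.3 [-8.6 -3.   4. ] 11.2 38.6
0.595 est 0.596 r 286.6 [-9.3 -3.1  5.9] 11.1 39.1
0.65 est 0.651 r 287.0 [-11.2  -3.3   7.9] 11.1 39.5
scene [501.86315264   2.48529272 296.91083166]
```

View pics/w1010.png

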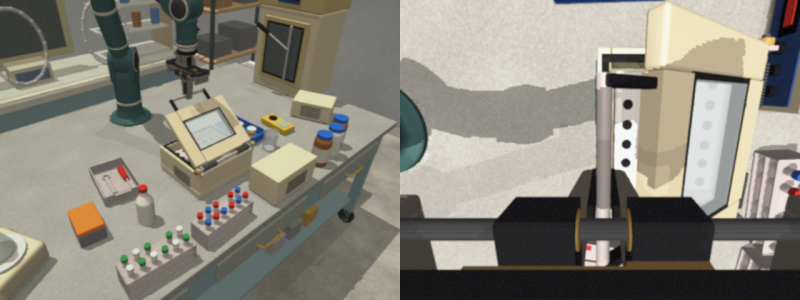

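Radial force has built up because the bar sits about 12 mm above the tips, not 16. The true arc centre for the TCP is about (727.6, 117), which puts the lid at ≈0.64 rad. That matches the scene pinpoint (0.64) and the tangential force of -0.4 N. In the picture the lid is up, the bar is in the fingers and nothing is disturbed. I'll correct the centre and go past the balance point.

```bash
cat > arc2.py <<'E'
from h import *
cx,cz,y=727.6,117.0,-0.6
def rep(th):
    o=robot.observe();p=o["tcp_pos"];e=np.arctan2(p[2]-cz,cx-p[0]);f=o["contact_force"]
    print(round(th,3),"est",round(e,3),"r",round(np.hypot(p[2]-cz,cx-p[0]),1),np.round(f,1),"tang",round(f[0]*np.sin(e)+f[2]*np.cos(e),2),round(o["grip_width"]*92,1),round(o["t"],1))
def go(th,feed=45):
    robot.servo_line((cx-285*np.cos(th),y,cz+285*np.sin(th)),feed=feed); rep(th)
E
python3 - <<'E'
from arc2 import *
for th in (0.64,0.68,0.72,0.75,0.78,0.795): go(th)
robot.hold(0.5); rep(.795)
snap("scene","s11.png")
for r in viewer.pinpoint("lid_bar","scene")[:1]:
    w=world("scene",r["at"]);print(w,np.arctan2(w[2]-129,727.6-w[0]))
E
```

```text
0.64 est 0.644 r 285.1 [-4.6 -3.8  2.3] tang -0.87 11.0 40.0
0.68 est 0.684 r 285.2 [-4.2 -4.8  3.2] tang -0.15 11.3 40.4
0.72 est 0.725 r 285.2 [-5.1 -4.3  3.4] tang -0.85 11.3 40.8
0.75 est 0.755 r 285.2 [-3.9 -4.5  3.4] tang -0.18 11.1 41.1
0.78 est 0.785 r 285.1 [-4.3 -4.7  4.4] tang 0.07 11.5 41.4
0.795 est 0.8 r 285.1 [-3.6 -4.3  3.7] tang -0.0 11.6 41.7
0.795 est 0.799 r 285.1 [-2.6 -4.5  3.9] tang 0.87 10.9 42.2
[532.92002872  -0.61876544 334.42423288] 0.812245369626409
```

View pics/s11.png

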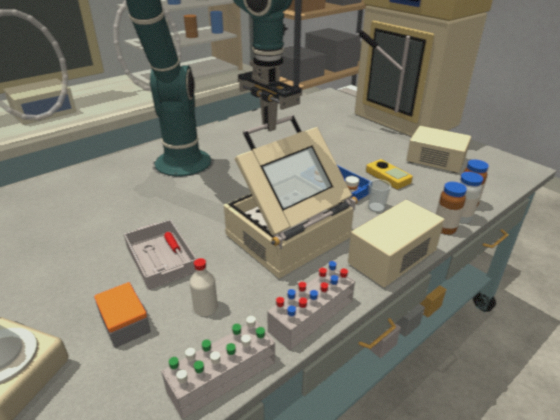

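The lid is at about 0.80 rad, held, and the spring force now pulls upward (+0.9 N). The scene pinpoint agrees at 0.81. Easing back now.

```bash
python3 - <<'E'
from arc2 import *
for th in (0.76,0.72,0.68,0.645,0.61): go(th,40)
robot.hold(0.8); rep(.61)
snap("scene","s12.png")
for r in viewer.pinpoint("lid_bar","scene")[:1]:
    w=world("scene",r["at"]);print(w,np.arctan2(w[2]-129,727.6-w[0]))
for n in ["spanner","jar_1","beaker","wash_bottle","tip_box","meter","screwdriver"]:
  for r in viewer.pinpoint(n,"scene")[:3]: print(n,round(r["confidence"],2),world("scene",r["at"]).round(0))
snap("top","top12.png")
for n in ["lid_bar","jar_1"]:
  for r in viewer.pinpoint(n,"top")[:3]:
    w=world("top",r["at"]);print(n,w.round(0),np.arctan2(w[2]-129,727.6-w[0]))
rep(.61)
E
```

```text
0.76 est 0.764 r 285.1 [-3.8 -4.9  3.9] tang 0.21 11.2 42.7
0.72 est 0.724 r 285.0 [-5.  -3.5  4.3] tang -0.15 11.4 43.1
0.68 est 0.684 r 284.9 [-4.3 -4.1  3. ] tang -0.36 11.3 43.5
0.645 est 0.648 r 284.8 [-3.8 -4.   2.1] tang -0.6 11.1 44.0
0.61 est 0.613 r 284.8 [-3.  -4.7  1.3] tang -0.68 11.0 44.4
0.61 est 0.611 r 284.8 [-1.2 -4.1  1.3] tang 0.36 10.8 45.1
[4.97570440e+02 2.72884882e-02 2.93075361e+02] 0.6195828675816197
spanner 0.8 [ 450. -351.    8.]
beaker 0.94 [681. 326.   0.]
beaker 0.43 [587. 511.  -5.]
wash_bottle 0.64 [ 692. -338.   -1.]
wash_bottle 0.42 [ 468. -290.    3.]
tip_box 0.72 [ 615. -510.    1.]
meter 0.94 [584. 511.  -4.]
meter 0.4 [ 449. -352.    5.]
screwdriver 0.48 [ 472. -295.    1.]
screwdriver 0.28 [728.  -3. 128.]
jar_1 [436. 311.   6.] -0.3984189773017133
0.61 est 0.611 r 284.8 [ 1.2 -4.9 -0.7] tang 0.1 11.7 45.8
```

View pics/top12.png

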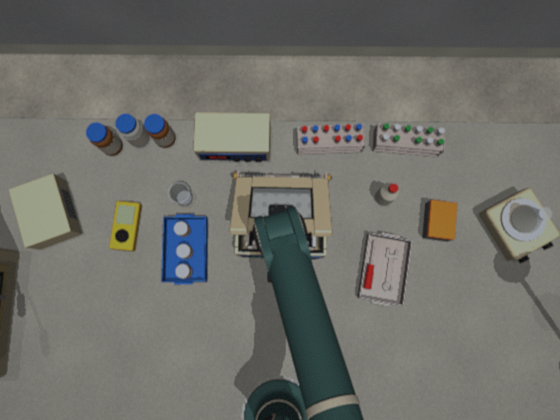

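View pics/s12.png

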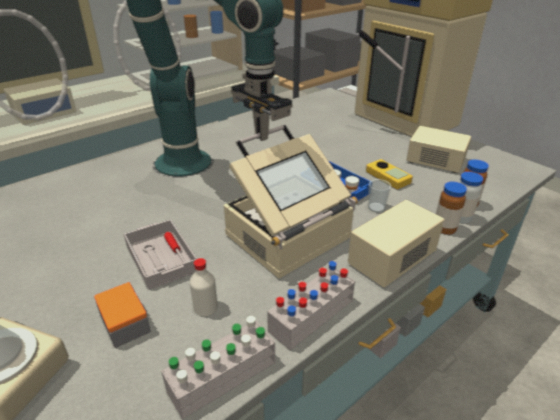

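The three jars are in the blue tray at (180,229), (183,251) and (182,270). The spanner at (389,268) and the screwdriver are in the steel tray, and the bystanders haven't moved. The lid is held at about 0.61 rad. Handing in.

```bash
python3 - <<'E'
from arc2 import *
rep(.61); print(np.abs(robot.observe()["joint_velocities"]).max()); print(robot.job_done())
E
```

```text
0.61 est 0.611 r 284.8 [ 1.2 -4.9 -0.7] tang 0.1 11.7 45.8
0.001369917682261766
the job is handed in; nothing more can be done
None
```

I finished the whole sequence and handed the job in at about 46 s. The system gives no verdict, so what follows is from my own checks.

**What I did:**
- **Lid cleared:** both jars stand in the sample tray, about 64 mm apart. The spanner lies flat in the tool tray, on the side away from the screwdriver.
- **Lid raised and lowered:** I gripped the bar at 20 N, raised the lid to about 0.80 rad and held it there for 0.5 s. I then eased it back and finished holding it at about 0.61 rad.

**Last checks:**
- **Lid angle:** arm position gave 0.61 rad, and the scene camera gave 0.62.
- **Motionless:** joint speeds were about 0.001 rad/s.
- **Jars and tools:** the final pictures show three jars upright in the blue tray, and the spanner and screwdriver in the steel tray.
- **Bystanders:** all four are within a few mm of where they started.

**What disagreed or failed:**
- **Bar position:** the bar was really at x ≈ 442 mm, not the 445.6 I first used, and it sat about 12 mm above the fingertips instead of 16. Sideways forces reached about 14 N until I corrected the path partway up.
- **Force on the lid:** readings vary by about 1 N, as much as the lid's own force near balance. The final angle therefore rests on arm position and the camera.
- **Jar detection:** in the last pictures the detector found only one of the jars, so I confirmed the other two by eye.

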